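# Fold the bench chip screen away

## Robot

A 7-joint arm with a two-finger parallel gripper is mounted at the origin on the work surface. World frame = base frame: x ahead of the robot, y to its left, z up, the work surface at z = 0. Lengths are in m, angles in degrees, forces in N, time in s.
With the tool pointing down it reaches from about 0.425 to 0.875 m from the base axis. Payload 4.7 kg.
Tool frame: the origin (TCP) lies at the very end of the fingers, on their centre line; the grasp point (between the pads) lies env.hold_point_z behind it (env.hold_point_z is the distance from the TCP to the grasp point, in m); z points along the fingers, y is the line along which they close (so a half turn about z gives the same grasp; the last joint's range is limited). The gripper opens to 87 mm and grips with 3 to 60 N. Pads are 19 mm wide; open, the fingers measure 117 mm over their backs; the gripper's body (75 mm by 190 mm) begins 51 mm behind the grasp point.
Start: joints at [-65.655, 18.392, -4.016, 83.108, 1.295, 78.541, -3.26], TCP at [0.26, 0.596, 0.193] pointing down, gripper open.
Joint ranges: [-163.93, 163.93], [-17.29, 119.83], [-79.2, 71.16], [3.27, 140.29], [-89.18, 269.18], [5.43, 117.66], [-154.24, 154.24]. Speed limits (degrees/s): [147.25, 147.25, 180, 180, 180, 180, 180].

## Interface

Orientations are given as [roll, pitch, yaw] about the fixed x, y, z axes, in that order (R = Rz(yaw) Ry(pitch) Rx(roll)).
In Python, from cell import env gives the robot as it stands.
- The arm moves only by the shell command python3 -m jog 'ROWS' [FORCE]. ROWS is JSON, a list of rows, each an object with "dp": the shift along the tool's x, y, z in cm, a list of three; "twist": the turn about the tool's z in degrees; "fingers": the opening, from 0 (shut) to 1 (fully open). A call has 1 to 8 rows; each row is the pose to reach, as a shift and turn from the pose commanded when the call began, along the tool's axes at that moment; what a row does not reach only later rows make up. A row lasts 1/8 s, in which the tool goes at most 62.5 mm and 10.7 degrees, less where a joint would pass 70% of its speed; a pose out of reach is approached as far as the arm can. A call with a gripper value outside its range is refused whole. The fingers move at their own pace and stop on an object; FORCE is the grip in N (left out, the last holds). Time passes only in rows, so rows that repeat a pose let the fingers close. It gives the time, the measured TCP pose, the force, the opening and the grip force at its end, in the units of the state.
- env.get_obs(): the state, without advancing time (a new reading comes with each control period).
- env.read_camera(name): name is "side" or "top" or "wrist"; returns a dict with "pixels" (420x560x3 uint8, blue, green, red), "depth" (420x560 float32, m along the optical axis (not along the pixel's ray), 0 where there is no reading), "fx", "fy", "cx", "cy" (pixels), "rvec" (rotation vector, rad) and "tvec" (3), from world to camera coordinates, as OpenCV has them. Camera axes: x right, y down, z forward; pixel columns grow to the right and rows downward; lengths in m; the calibration is good to about 2 mm. A picture is of the moment at which its call begins.
- env.sign_off(): hands the job in; it is judged then, once.
The state is a dict: "time_s": time; "qpos": joint angles; "joint_velocities": joint speeds; "effort": joint torques, N m; "tool_pos": TCP position; "tool_rot": TCP orientation; "force": force on the tool from outside, world axes, zero at the start; "wrist_torque": the same for the moment, N m; "grip_width": finger opening in m; "grasp_force": force on a finger pad.
Only numpy, scipy, OpenCV 4.12 (cv2) and the standard library are available. Lean on these libraries where they do the work, as an engineer would, in place of code of your own. Each camera call takes 0.05 s, during which the arm holds its last target. There are 200 camera calls.

## Task

We are done blowing off toolholders, so put the chip screen away: fold the outer leaf flat onto the middle leaf first, then swing the two together fully back against the fixed leaf below the tube lamp, and last swing the keeper right down over the tops of all three leaves so that they are held. Do not knock the lamp, and leave the toolholder, the spray can and the collet bin standing where they are.

Things in the scene. Friction and masses are not known exactly. Their poses are not given: they have to be found in the camera images.
- station: Fixed leaf of the folding chip screen: grey frame, clear pane, 234 mm wide, 14 mm thick, top 215 mm above the bench, on a steel foot plate. Origin on the bench below its middle; y runs along the leaf (middle leaf's hinge at y = +110 mm), x points to the back (the other leaves fold on the -x side), z up. Two posts, 14 mm square, behind it at x = +35, y = +-110 mm carry the lamp.
- lamp: White tube lamp, 40 mm in diameter (43 at the black end caps), 302 mm long, along the station's y, its axis 335 mm above the bench at station x = 0; origin as the station's. Do not knock it (8 N or more). There is no room below it for a hand pointing straight down, but for one leaning 35 to 45 degrees to the -x side (fingers pointing down and to station +x).
- middle_leaf (a joint): Angle of the yellow-framed clear middle leaf (216 mm wide, 14 mm thick, 15 to 215 mm above the bench, 0.45 kg), rad: 0 = flat against the fixed leaf (stop; its middle plane then at station x = -18 mm), grows as it opens to -x, 1.2 to 1.65 at the start. 0.4 N m of friction, stays where left. Seen from above it closes anticlockwise.
- middle_hinge (a point): Point on the upright hinge axis between fixed and middle leaf, 240 mm above the bench (25 mm above the leaves).
- middle_grip (a point): Middle of the black upright round grip post, 16 mm in diameter, on the middle leaf's top rail near its free end; the post reaches from 215 to 256 mm above the bench, this point is at 240 mm, 205 mm along the leaf from its hinge axis and 9 mm beside it.
- outer_leaf (a joint): Angle of the yellow-framed outer leaf (same size, 0.40 kg) on the middle leaf's free end, rad: 0 = flat on the middle leaf's face that looks away from the fixed leaf (stop; all folded, its middle plane lies at station x = -36 mm), grows as it opens, 0.7 to 1.55 at the start. 0.12 N m of friction, stays where left. Seen from above it closes clockwise.
- outer_hinge (a point): Point on the upright hinge axis between middle and outer leaf, 240 mm above the bench.
- outer_grip (a point): Middle of the red upright round grip post, 16 mm in diameter, on the outer leaf's top rail; the post reaches from 215 to 256 mm above the bench, this point is at 240 mm, 175 mm along the leaf from its hinge axis and 9 mm beside it.
- keeper (a joint): Angle of the steel keeper about its level hinge along station y on top of the fixed leaf, rad: 0 = lying level, fully down over the leaf tops, its lip in front of the outer leaf; grows as its red tab swings up and back, 0.45 to 0.8 at the start. 0.1 N m of friction, stays where left. If a leaf stands off by more than 4 mm below it, its lip lands on the leaf.
- keeper_hinge (a point): Middle of the keeper's hinge axis, 222 mm above the bench, at station x = +10 mm, y = +10 mm.
- keeper_tab (a point): Point inside the keeper's red tab (middle of its width and thickness), 80 mm from its hinge axis; the tab is 20 mm wide (along station y), 8 mm thick, its end 13 mm farther out. The keeper's plate is 36 mm wide, 4 mm thick; its lip, 57 to 61 mm from the hinge axis, hangs down 19 mm below it when closed.
- toolholder: Steel taper toolholder, 63 mm in diameter and 154 mm high, standing upside down on the bench; leave alone. Origin at the centre of its foot.
- spray_can: Yellow spray can with a red cap, 52 mm in diameter, 165 mm high; leave alone. Origin at the centre of its foot.
- collet_bin: Grey open bin with collets, 100 x 140 x 55 mm; leave alone. Origin at the centre of its underside.

How it is judged:
By the outcome, as a careful person would: the job done as asked, in the order asked, and still so for the second after the job is handed in, with the robot touching nothing.
It also fails if it takes over 67 s, if anything falls off the work surface, if the arm or the gripper's body presses on something with over 40 N, if the wrist force passes 120 N, or if a joint passes its speed limit or range.

## Working session

There is one attempt and no reset: what is moved stays moved. The work goes in short steps, Python scripts to look and compute and a shell command to move; the robot and the scene stay as the last step left them, time stands still between calls to the robot, and variables do not carry over. Pictures are saved under pics/ and viewed, at most 10 in all, crops included, and the job is handed in when it is done.

```bash
ls; mkdir -p pics; python3 - <<'E'
from cell import env
import cv2,numpy as np
o=env.get_obs();print({k:np.round(v,3).tolist() for k,v in o.items()},env.hold_point_z)
for n in("top","side"):
    c=env.read_camera(n);cv2.imwrite(f"pics/{n}0.png",c["pixels"]);np.savez(f"{n}0.npz",**c)
    print(n,c["fx"],c["cx"],c["cy"],np.round(c["rvec"],3),np.round(c["tvec"],3))
E
```

```text
pics
{'time_s': 0.0, 'qpos': [-65.656, 18.44, -4.017, 83.173, 1.296, 78.542, -3.26], 'joint_velocities': [0.005, -0.003, 0.013, -0.048, -0.039, 0.004, -0.006], 'effort': [0.001, -49.129, -0.403, -31.253, -0.064, 0.044, 0.0], 'tool_pos': [0.259, 0.595, 0.192], 'tool_rot': [-179.89, 0.006, 156.467], 'force': [0.134, -0.477, -0.309], 'wrist_torque': [0.064, -0.036, 0.045], 'grasp_force': 0.0, 'grip_width': 0.087} 0.0187
top 422.1706160701323 281.3466803369657 207.6064084294655 [ 2.18  -2.191  0.074] [0.025 0.607 1.   ]
side 466.293529839982 284.29757582659687 211.73357652676398 [ 1.131  2.164 -1.117] [ 0.335 -0.16   1.675]
```

View pics/top0.png

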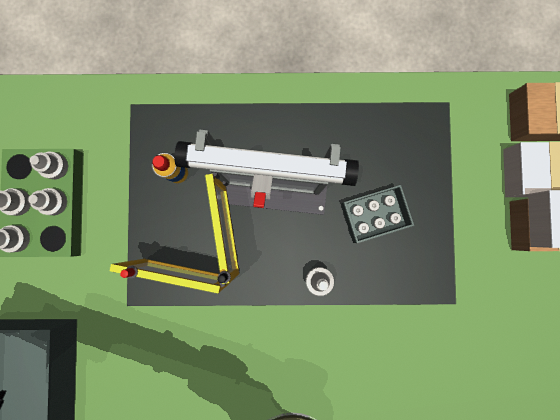

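View pics/side0.png

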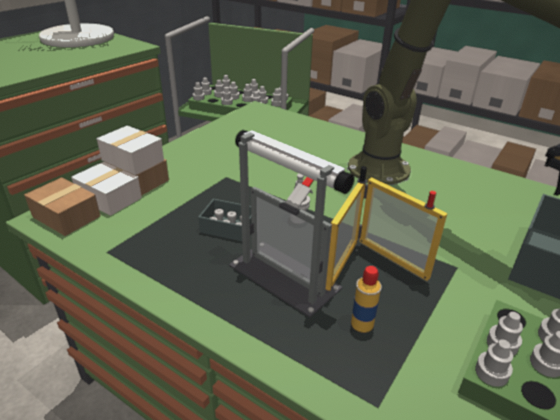

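Top view: the lamp runs from (180,153) to (357,172). The middle leaf goes from (213,178) to (225,280) with its black post at (222,277). The outer leaf goes from (225,285) to (115,267) with its red post at (125,272). The keeper tab is at (260,199), the can at (163,163), the toolholder at (320,282) and the bin at (377,212). The side view agrees: the leaves stand open and the keeper is up.

```bash
cat > h.py <<'E'
import numpy as np,cv2
def cam(c):
    R=cv2.Rodrigues(np.array(c["rvec"],float))[0];t=np.array(c["tvec"],float).ravel();return R,t
def ray(c,u,v,z):
    R,t=cam(c);C=-R.T@t
    d=R.T@np.array([(u-c["cx"])/c["fx"],(v-c["cy"])/c["fy"],1.]);return C+d*(z-C[2])/d[2]
def cloud(c):
    R,t=cam(c);d=np.array(c["depth"],float);v,u=np.mgrid[:d.shape[0],:d.shape[1]]
    P=np.stack([(u-c["cx"])/c["fx"]*d,(v-c["cy"])/c["fy"]*d,d],-1);W=(P-t)@R;W[d==0]=np.nan;return W
def hsv(c):return cv2.cvtColor(np.array(c["pixels"]),cv2.COLOR_BGR2HSV)
def mask(c,name):
    h=hsv(c)
    r={"yellow":((20,120,80),(35,255,255)),"red":((0,150,70),(6,255,255))}[name];m=cv2.inRange(h,*r)
    if name=="red":m|=cv2.inRange(h,(174,150,70),(180,255,255))
    return m
def line(P):
    m=np.median(P,0);vx,vy,x,y=cv2.fitLine(P.astype(np.float32),cv2.DIST_HUBER,0,.005,.01).ravel();return np.array([x,y]),np.array([vx,vy])
E
cat > m.py <<'E'
from h import *
import sys
c=dict(np.load(sys.argv[1]));c={k:(v if v.ndim else float(v)) for k,v in c.items()}
W=cloud(c);Z=W[...,2]
np.set_printoptions(precision=4,suppress=True)
print("cam",-cam(c)[0].T@cam(c)[1])
h=hsv(c)
lm=(Z>.325)&(Z<.37);n,L,st,ce=cv2.connectedComponentsWithStats(lm.astype(np.uint8))
i=1+np.argmax(st[1:,4]);P=W[L==i];lm_w=P[:,:2];p,d=line(lm_w[P[:,2]>.345]);d=d*np.sign(d[1])
s=(lm_w-p)@d;print("lamp zmax",np.nanmax(P[:,2]),"len",np.ptp(s),"mid",p+d*(s.max()+s.min())/2,"ydir",d,"yaw",np.degrees(np.arctan2(-d[0],d[1])))
m=mask(c,"red");n,L,st,ce=cv2.connectedComponentsWithStats(m)
for i in range(1,n):
    if st[i,4]>15:print("red",ce[i],st[i,4],"med",np.nanmedian(W[L==i],0),"zmax",np.nanmax(W[L==i][:,2]))
y=(mask(c,"yellow")>0)&(Z>.205)&(Z<.225);n,L,st,ce=cv2.connectedComponentsWithStats(y.astype(np.uint8))
for i in range(1,n):
    if st[i,4]>30:
        P=W[L==i][:,:2];p,d=line(P);s=(P-p)@d;print("yel",ce[i],st[i,4],p+d*s.min(),p+d*s.max())
E
python3 m.py top0.npz; python3 - <<'E'
from h import *
c=dict(np.load("top0.npz"));W=cloud(c)
for n,u,v,z in(("lampL",180,153,.335),("lampR",357,172,.335),("blk",222,276,.256),("redpost",125,272,.256),("can",160,162,.165),("tool",320,285,.15),("bin",377,213,.05),("middle far",213,178,.215),("outer corner",225,287,.215),("outer tip",113,266,.215)):
    print(n,ray(c,u,v,z).round(3),W[v,u].round(3))
E
```

```text
cam [0.5372 0.0211 1.0395]
lamp zmax 0.36728893083028635 len 0.30222565788116645 mid [0.6612 0.0464] ydir [0.1153 0.9933] yaw -6.618376
red [160.3503 162.5178] 197 med [0.6941 0.2757 0.1637] zmax 0.16909307534719495
red [259.1646 199.5063] 158 med [0.6065 0.0629 0.266 ] zmax 0.2747617303305527
red [126.4028 273.5139] 72 med [0.4702 0.3093 0.2543] zmax 0.2581378189477902
yel [216.068  222.4707] 735 [0.4709 0.1348] [0.6619 0.165 ]
yel [116.9615 267.8365] 104 [0.4779 0.3208] [0.4791 0.3556]
yel [177.9861 280.7291] 646 [0.4368 0.1438] [0.4699 0.3034]
lampL [0.679 0.193 0.335] [0.675 0.187 0.356]
lampR [ 0.645 -0.106  0.335] [ 0.642 -0.102  0.355]
blk [0.466 0.132 0.256] [0.466 0.132 0.255]
redpost [0.474 0.311 0.256] [0.474 0.31  0.257]
can [0.694 0.276 0.165] [0.694 0.275 0.168]
tool [ 0.436 -0.058  0.15 ] [ 0.437 -0.057  0.153]
bin [ 0.592 -0.202  0.05 ] [ 0.594 -0.212  0.007]
middle far [0.653 0.156 0.215] [0.654 0.157 0.211]
outer corner [0.441 0.132 0.215] [0.416 0.16  0.002]
outer tip [0.482 0.349 0.215] [0.482 0.35  0.213]
```

```bash
python3 -m jog '[{"dp":[-4,-4,0],"twist":-3,"fingers":0},{"dp":[-8,-8,0],"twist":-7,"fingers":0},{"dp":[-12,-12,0],"twist":-11,"fingers":0},{"dp":[-16,-16,0],"twist":-15,"fingers":0},{"dp":[-20,-20,0],"twist":-17,"fingers":0},{"dp":[-24,-23,0],"twist":-17,"fingers":0},{"dp":[-25.4,-24.4,0],"twist":-17,"fingers":0},{"dp":[-25.4,-24.4,0],"twist":-17,"fingers":0}]' 20
```

```text
time_s: 1.1
tool_pos: [0.3952, 0.2701, 0.1931]
tool_rot: [180.0, -0.0, 173.3]
force: [0.2, 0.8, 0.5]
grip_width: 0.0148
grasp_force: 0.0
```

```bash
python3 -m jog '[{"dp":[-3,0,0],"twist":0,"fingers":0},{"dp":[-5.5,-0.1,0],"twist":0,"fingers":0},{"dp":[-7,-0.2,0],"twist":0,"fingers":0},{"dp":[-8.3,-0.4,0],"twist":0,"fingers":0},{"dp":[-9.7,-0.9,0],"twist":0,"fingers":0},{"dp":[-11,-1.4,0],"twist":0,"fingers":0},{"dp":[-12.2,-2.2,0],"twist":0,"fingers":0},{"dp":[-13.3,-3.1,0],"twist":0,"fingers":0}]'
python3 -m jog '[{"dp":[-0.9,-1,0],"twist":0,"fingers":0},{"dp":[-1.8,-2.1,0],"twist":0,"fingers":0},{"dp":[-2.3,-3.2,0],"twist":0,"fingers":0},{"dp":[-2.8,-4.3,0],"twist":0,"fingers":0},{"dp":[-2.8,-4.3,0],"twist":0,"fingers":0}]'
python3 - <<'E'
from cell import env
import cv2,numpy as np
for n in("top","side"):
    c=env.read_camera(n);cv2.imwrite(f"pics/{n}1.png",c["pixels"]);np.savez(f"{n}1.npz",**c)
cv2.imwrite("pics/c1.png",np.hstack([cv2.imread("pics/top1.png")[100:350,60:430],cv2.imread("pics/side1.png")[100:350,130:530]]))
E
python3 m.py top1.npz
```

```text
time_s: 2.1
tool_pos: [0.5243, 0.224, 0.1932]
tool_rot: [180.0, 0.0, 173.4]
force: [-0.8, 0.1, -0.4]
grip_width: 0.0002
grasp_force: 0.0
time_s: 2.72
tool_pos: [0.5469, 0.1775, 0.1933]
tool_rot: [-180.0, 0.0, 173.3]
force: [-0.5, 0.4, -0.2]
grip_width: 0.0005
grasp_force: 0.0
cam [0.5372 0.0211 1.0395]
lamp zmax 0.36714453625233595 len 0.3021493813453445 mid [0.6596 0.0468] ydir [0.1091 0.994 ] yaw -6.2628913
red [160.3128 162.5795] 195 med [0.694  0.2757 0.1635] zmax 0.1688445160628169
red [259.1615 199.5093] 161 med [0.6065 0.0629 0.2665] zmax 0.27536769193643756
yel [211.6702 192.8316] 285 [0.5813 0.1509] [0.6618 0.1656]
yel [222.0821 262.097 ] 134 [0.4711 0.1344] [0.5075 0.1412]
yel [206.6165 286.4903] 206 [0.4369 0.1435] [0.4469 0.1922]
```

View pics/c1.png

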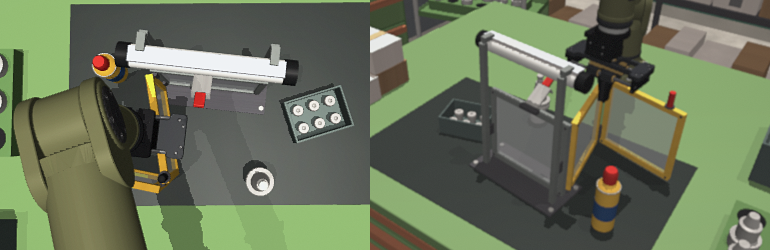

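The crop shows the hand at (150,125) in the top part. In the side part the red post is still at about (671,100), so the outer leaf seems not to have moved. I'll check the numbers before doing anything else.

```bash
python3 - <<'E'
from h import *
np.set_printoptions(precision=3,suppress=True)
for f in("side0","side1"):
    c=dict(np.load(f+".npz"));W=cloud(c)
    m=mask(c,"red");n,L,st,ce=cv2.connectedComponentsWithStats(m)
    print(f,[(ce[i],st[i,4],np.nanmedian(W[L==i],0)) for i in range(1,n) if st[i,4]>15])
    P=W[(mask(c,"yellow")>0)&(W[...,2]>.195)&(W[...,2]<.23)&(W[...,0]<.7)&(W[...,1]>.05)]
    for lo in np.arange(.1,.4,.03):
        q=P[(P[:,1]>lo)&(P[:,1]<lo+.03)]
        if len(q)>3:print(round(lo,2),len(q),np.percentile(q[:,0],[5,50,95]))
R,t=cam(c)
print(cv2.projectPoints(np.array([[.547,.1775,.193],[.547,.1775,.263]]),c["rvec"],c["tvec"],np.array([[c["fx"],0,c["cx"]],[0,c["fy"],c["cy"]],[0,0,1]],float),None)[0])
from cell import env
o=env.get_obs();print(o["time_s"],o["tool_pos"],o["qpos"])
c=env.read_camera("wrist");cv2.imwrite("pics/w1.png",c["pixels"])
E
```

```text
side0 [(array([307.211, 181.386]), np.int32(57), array([0.612, 0.066, 0.26 ])), (array([430.939, 198.561]), np.int32(82), array([0.477, 0.317, 0.239])), (array([370.167, 274.974]), np.int32(233), array([0.706, 0.285, 0.157]))]
0.13 272 [0.44  0.525 0.62 ]
0.16 239 [0.441 0.612 0.66 ]
0.19 92 [0.441 0.452 0.457]
0.22 90 [0.448 0.459 0.464]
0.25 93 [0.454 0.465 0.47 ]
0.28 90 [0.459 0.472 0.477]
0.31 76 [0.47  0.479 0.483]
0.34 79 [0.472 0.483 0.487]
side1 [(array([307.214, 181.464]), np.int32(56), array([0.611, 0.066, 0.26 ])), (array([430.939, 198.561]), np.int32(82), array([0.477, 0.317, 0.24 ])), (array([370.104, 274.754]), np.int32(240), array([0.705, 0.284, 0.157]))]
0.13 171 [0.499 0.554 0.63 ]
0.16 199 [0.444 0.617 0.66 ]
0.19 56 [0.447 0.453 0.478]
0.22 82 [0.448 0.459 0.463]
0.25 87 [0.453 0.465 0.47 ]
0.28 86 [0.461 0.471 0.476]
0.31 71 [0.468 0.479 0.483]
0.34 79 [0.472 0.482 0.487]
[[[359.957 208.816]]

 [[363.478 183.627]]]
2.825 [0.546 0.179 0.193] [-35.049   9.195  16.008  94.744  -2.631  76.417  64.863]
```

View pics/w1.png

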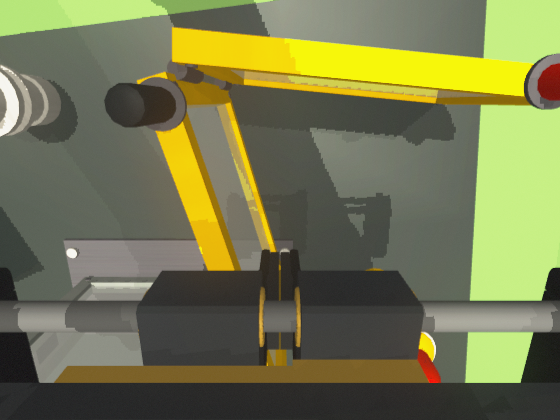

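The wrist view shows both leaves where they were: red post at (545,85), black post at (130,105). The shut fingers at (280,300) are above the gap between the leaves. I'll enlarge the side view at the fingertips.

```bash
python3 - <<'E'
from h import *
p=cv2.imread("pics/side1.png")[90:290,290:450]
cv2.circle(p,(360-290,209-90),1,(255,0,255),-1)
cv2.imwrite("pics/s1z.png",cv2.resize(p,None,fx=3,fy=3,interpolation=cv2.INTER_NEAREST))
E
```

```text
(no output)
```

View pics/s1z.png

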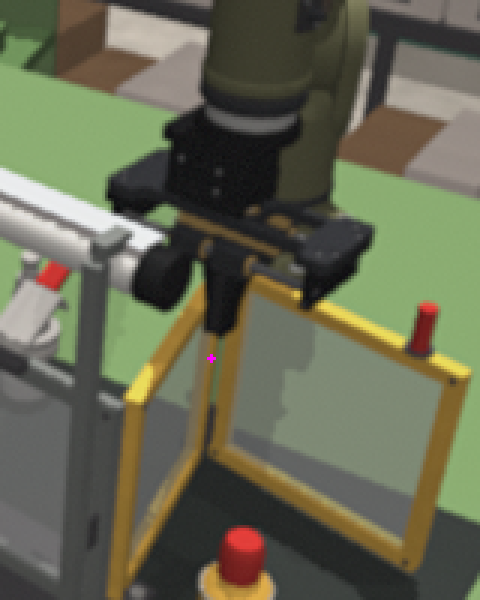

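```bash
python3 - <<'E'
from h import *
np.set_printoptions(precision=3,suppress=True)
c=dict(np.load("side1.npz"));W=cloud(c)
for v in range(186,208,2):print(v,W[v,360:367:2].round(3).tolist(),np.array(c["pixels"])[v,362])
E
```

```text
186 [[0.557, 0.174, 0.261], [0.559, 0.18, 0.263], [0.559, 0.185, 0.265], [0.561, 0.19, 0.268]] [29 29 28]
188 [[0.558, 0.175, 0.256], [0.553, 0.178, 0.255], [0.556, 0.184, 0.258], [0.559, 0.19, 0.262]] [29 28 28]
190 [[0.554, 0.174, 0.248], [0.554, 0.179, 0.25], [0.557, 0.185, 0.253], [0.561, 0.191, 0.258]] [27 26 27]
192 [[0.554, 0.175, 0.243], [0.556, 0.18, 0.246], [0.56, 0.187, 0.25], [0.558, 0.191, 0.251]] [29 29 29]
194 [[0.556, 0.176, 0.239], [0.556, 0.181, 0.241], [0.558, 0.187, 0.244], [0.554, 0.19, 0.243]] [29 27 29]
196 [[0.555, 0.176, 0.233], [0.559, 0.183, 0.238], [0.561, 0.189, 0.241], [0.553, 0.19, 0.237]] [26 26 28]
198 [[0.554, 0.177, 0.227], [0.556, 0.182, 0.23], [0.556, 0.187, 0.232], [0.551, 0.19, 0.231]] [26 24 26]
200 [[0.556, 0.178, 0.223], [0.555, 0.183, 0.224], [0.559, 0.189, 0.229], [0.55, 0.19, 0.224]] [26 24 25]
202 [[0.459, 0.139, 0.151], [0.453, 0.142, 0.149], [0.556, 0.189, 0.222], [0.443, 0.149, 0.146]] [33 67 81]
204 [[0.459, 0.14, 0.145], [0.454, 0.143, 0.143], [0.243, 0.065, -0.002], [0.44, 0.149, 0.138]] [ 55  97 107]
206 [[0.462, 0.142, 0.14], [0.445, 0.14, 0.13], [0.253, 0.07, -0.002], [0.44, 0.15, 0.132]] [ 57  98 102]
```

```bash
python3 - <<'E'
from h import *
c=dict(np.load("side1.npz"));W=cloud(c)
b=(np.array(c["pixels"]).max(-1)<70)&(W[...,2]>.2)&(W[...,2]<.45)&(abs(W[...,0]-.55)<.12)&(abs(W[...,1]-.18)<.14)
P=W[b];s=P-[.547,.1775,0];sy=s[:,0]*.1166+s[:,1]*.993;sx=s[:,0]*.993-s[:,1]*.1166
for z in np.arange(.21,.42,.01):
    k=(P[:,2]>z)&(P[:,2]<z+.01)
    if k.sum()>2:print(round(z,2),k.sum(),"y",np.percentile(sy[k],[2,98]).round(3),"x",np.percentile(sx[k],[2,98]).round(3))
E
```

```text
0.21 5 y [0.124 0.132] x [-0.085 -0.08 ]
0.22 28 y [-0.004  0.014] x [-0.006  0.012]
0.23 41 y [-0.005  0.014] x [-0.007  0.013]
0.24 36 y [-0.003  0.015] x [-0.006  0.012]
0.25 42 y [-0.004  0.017] x [-0.006  0.013]
0.26 46 y [-0.008  0.018] x [-0.004  0.012]
0.27 45 y [-0.011  0.02 ] x [-0.     0.012]
0.28 7 y [-0.012  0.032] x [-0.013  0.014]
0.29 81 y [-0.076  0.091] x [-0.028  0.038]
0.3 236 y [-0.076  0.091] x [-0.02   0.039]
0.31 225 y [-0.079  0.097] x [-0.031  0.039]
0.32 294 y [-0.083  0.099] x [-0.022  0.111]
0.33 730 y [-0.084  0.098] x [-0.027  0.038]
0.34 196 y [-0.043  0.037] x [-0.023  0.116]
0.35 148 y [-0.044  0.026] x [-0.021  0.116]
0.36 158 y [-0.044  0.021] x [-0.019  0.024]
0.37 71 y [-0.042  0.022] x [-0.019  0.024]
0.38 111 y [-0.04   0.021] x [0.017 0.038]
0.39 206 y [-0.041  0.041] x [-0.01   0.038]
0.4 124 y [-0.029  0.04 ] x [-0.017  0.037]
0.41 50 y [-0.013  0.04 ] x [0.002 0.037]
```

The whole hand sits about 27 mm higher than reported (and about 6 mm toward station +y), so it passed over the leaf. I'll go back over the leaf, then down by the offset.

```bash
python3 -m jog '[{"dp":[0,0,-2],"twist":0,"fingers":0},{"dp":[4,2,-2],"twist":0,"fingers":0},{"dp":[8,4,-2],"twist":0,"fingers":0},{"dp":[12,6,-2],"twist":0,"fingers":0},{"dp":[15,6.8,-2],"twist":0,"fingers":0},{"dp":[15,6.8,0],"twist":0,"fingers":0},{"dp":[15,6.8,2.9],"twist":0,"fingers":0},{"dp":[15,6.8,2.9],"twist":0,"fingers":0}]'
python3 -m jog '[{"dp":[-2,0,0],"twist":0,"fingers":0},{"dp":[-3.5,-0.1,0],"twist":0,"fingers":0},{"dp":[-5,-0.2,0],"twist":0,"fingers":0},{"dp":[-6.5,-0.3,0],"twist":0,"fingers":0},{"dp":[-7.2,-0.4,0],"twist":0,"fingers":0}]'
python3 - <<'E'
from cell import env
import numpy as np
c=env.read_camera("side");np.savez("side2.npz",**c)
from h import *
W=cloud(c);m=mask(c,"red");n,L,st,ce=cv2.connectedComponentsWithStats(m)
print([(ce[i].round(),np.nanmedian(W[L==i],0).round(3)) for i in range(1,n) if st[i,4]>15])
E
```

```text
time_s: 3.88
tool_pos: [0.4034, 0.2631, 0.1624]
tool_rot: [-179.8, -0.2, 173.5]
force: [0.2, -0.2, 0.4]
grip_width: 0.0005
grasp_force: 0.0
time_s: 4.5
tool_pos: [0.4776, 0.2506, 0.164]
tool_rot: [-180.0, -0.0, 173.4]
force: [-1.6, -0.1, 0.8]
grip_width: 0.0004
grasp_force: 0.6
[(array([307., 181.]), array([0.612, 0.066, 0.261])), (array([413., 208.]), array([0.536, 0.297, 0.237])), (array([370., 275.]), array([0.706, 0.284, 0.156]))]
```

```bash
python3 -m jog '[{"dp":[-1.4,-0.5,0],"twist":0,"fingers":0},{"dp":[-2.6,-1.1,0],"twist":0,"fingers":0},{"dp":[-3.8,-1.9,0],"twist":0,"fingers":0},{"dp":[-4.9,-2.8,0],"twist":0,"fingers":0},{"dp":[-5.9,-3.8,0],"twist":0,"fingers":0},{"dp":[-6.7,-4.9,0],"twist":0,"fingers":0},{"dp":[-7.3,-6,0],"twist":0,"fingers":0},{"dp":[-7.7,-7,0],"twist":0,"fingers":0}]'
python3 -m jog '[{"dp":[0,-0.3,0],"twist":0,"fingers":0},{"dp":[0,-0.6,0],"twist":0,"fingers":0},{"dp":[0,-0.6,0],"twist":0,"fingers":0}]'
cat > look.py <<'E'
from cell import env
import sys
from h import *
k=sys.argv[1]
for n in("top","side"):
    c=env.read_camera(n);np.savez(f"{n}{k}.npz",**c);cv2.imwrite(f"pics/{n}{k}.png",c["pixels"])
    W=cloud(c);m=mask(c,"red");N,L,st,ce=cv2.connectedComponentsWithStats(m)
    def S(p):d=p-[.661,.044,0];return np.array([d[0]*.9934-d[1]*.115,d[0]*.115+d[1]*.9934,p[2]]).round(4)
    for i in range(1,N):
        if st[i,4]>15:print(n,"red",ce[i].round(),S(np.nanmedian(W[L==i],0)))
    y=(mask(c,"yellow")>0)&(W[...,2]>.2)&(W[...,2]<.225)&(W[...,0]<.7);P=np.array([S(p) for p in W[y]])
    if n=="top":
        N,L,st,ce=cv2.connectedComponentsWithStats(y.astype(np.uint8))
        for i in range(1,N):
            if st[i,4]>25:
                Q=np.array([S(p) for p in W[L==i]])[:,:2];p,d=line(Q);s=(Q-p)@d;print("yel",st[i,4],p+d*s.min(),p+d*s.max(),"width",np.ptp(np.percentile((Q-p)@[-d[1],d[0]],[2,98])).round(4))
cv2.imwrite(f"pics/c{k}.png",np.hstack([cv2.imread(f"pics/top{k}.png")[100:350,60:430],cv2.imread(f"pics/side{k}.png")[100:350,130:530]]))
E
python3 look.py 3
```

```text
time_s: 5.55
tool_pos: [0.5434, 0.1744, 0.164]
tool_rot: [179.9, -0.2, 173.5]
force: [-4.2, 5.4, 1.3]
grip_width: 0.0003
grasp_force: 2.9
time_s: 5.92
tool_pos: [0.5438, 0.1673, 0.1641]
tool_rot: [180.0, -0.0, 173.5]
force: [-2.7, 3.4, -1.0]
grip_width: 0.0003
grasp_force: 1.8
top red [160. 163.] [0.0059 0.2336 0.1634]
top red [204. 197.] [-0.063   0.1171  0.255 ]
top red [259. 199.] [-0.0563  0.0125  0.2665]
yel 430 [-0.09178573  0.07712043] [-0.0174178   0.13134732] width 0.0305
yel 66 [-0.0860387   0.10130753] [-0.0713301   0.11840537] width 0.0168
yel 223 [-0.2186538   0.04813201] [-0.1644883   0.07210222] width 0.0138
yel 88 [-0.18970013  0.03644297] [-0.16675609  0.05778286] width 0.015
side red [307. 181.] [-0.0515  0.0157  0.2605]
side red [346. 206.] [-0.0565  0.1241  0.2386]
side red [370. 275.] [0.0168 0.2441 0.1575]
```

View pics/c3.png

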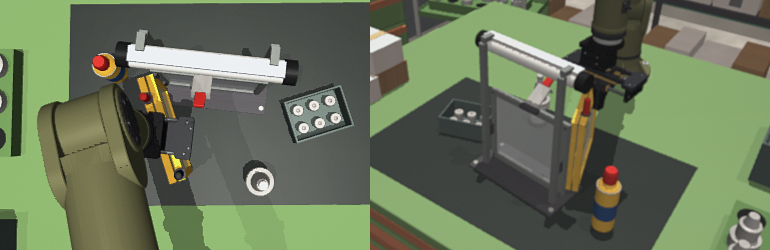

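The outer leaf is now folded onto the middle leaf: the post is at (143,97) in the top crop, and the pair measures about 31 mm thick. Next I swing the pair.

```bash
python3 -m jog '[{"dp":[0.9,-1.6,0],"twist":0,"fingers":0},{"dp":[1.8,-3.2,0],"twist":0,"fingers":0},{"dp":[2.6,-5.6,0],"twist":0,"fingers":0},{"dp":[3.1,-8,0],"twist":0,"fingers":0},{"dp":[3.0,-10.4,0],"twist":0,"fingers":0},{"dp":[2.7,-12.9,0],"twist":0,"fingers":0},{"dp":[1.9,-14.4,0],"twist":0,"fingers":0},{"dp":[1,-15.9,0],"twist":0,"fingers":0}]'
python3 -m jog '[{"dp":[-0.7,-1.1,0],"twist":0,"fingers":0},{"dp":[-1.4,-2.2,0],"twist":0,"fingers":0},{"dp":[-1.4,-2.2,0],"twist":0,"fingers":0}]'
python3 look.py 4
```

```text
time_s: 7.02
tool_pos: [0.5161, 0.0089, 0.1641]
tool_rot: [180.0, -0.0, 173.4]
force: [-0.8, 2.4, 0.2]
grip_width: 0.0003
grasp_force: 0.9
time_s: 7.4
tool_pos: [0.5281, -0.0152, 0.1641]
tool_rot: [-179.9, 0.0, 173.3]
force: [-0.5, 0.0, -1.0]
grip_width: 0.0005
grasp_force: 0.0
top red [160. 163.] [0.0062 0.2336 0.1636]
top red [226. 193.] [-0.0511  0.0771  0.2546]
top red [259. 199.] [-0.0563  0.0126  0.2664]
yel 325 [-0.04928225  0.02603208] [-0.01818912  0.11325353] width 0.014
yel 108 [-0.04682738  0.08893887] [-0.03509798  0.11864124] width 0.0136
yel 294 [-0.08169827 -0.01338159] [-0.05298493  0.06860868] width 0.0136
yel 93 [-0.06549264 -0.01884509] [-0.05338139  0.00553218] width 0.0146
side red [307. 182.] [-0.052   0.0168  0.2603]
side red [329. 201.] [-0.0454  0.084   0.2401]
side red [370. 275.] [0.0167 0.2439 0.1575]
```

View pics/c4.png

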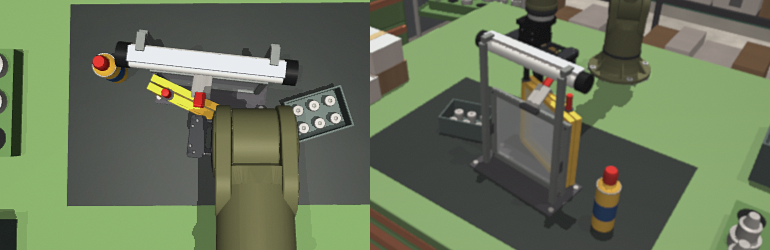

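The pair stands at about 0.34 rad and flat together, with the red post at (166,93) in the top crop. I'll back off, lower, and press the last part with the gripper body's flat front near the free end, staying below the lamp and beside the keeper.

```bash
python3 -m jog '[{"dp":[2,-1.2,0],"twist":0,"fingers":0},{"dp":[3.7,-2.7,0],"twist":0,"fingers":0},{"dp":[3.7,-2.7,0],"twist":0,"fingers":0},{"dp":[3.7,-2.7,3.5],"twist":0,"fingers":0},{"dp":[3.7,-2.7,6.6],"twist":0,"fingers":0},{"dp":[3.7,-2.7,6.6],"twist":0,"fingers":0},{"dp":[3,-3.7,6.6],"twist":0,"fingers":0},{"dp":[2,-3.7,6.6],"twist":0,"fingers":0}]'
python3 -m jog '[{"dp":[-1,0,0],"twist":0,"fingers":0},{"dp":[-2,0,0],"twist":0,"fingers":0},{"dp":[-3,0,0],"twist":0,"fingers":0},{"dp":[-4,0,0],"twist":0,"fingers":0},{"dp":[-4.8,0,0],"twist":0,"fingers":0},{"dp":[-4.8,0,0],"twist":0,"fingers":0}]'
python3 look.py 5
```

```text
time_s: 8.5
tool_pos: [0.5043, -0.0494, 0.0995]
tool_rot: [-180.0, 0.0, 173.4]
force: [-3.6, -2.6, 1.0]
grip_width: 0.0006
grasp_force: 1.7
time_s: 9.25
tool_pos: [0.5526, -0.0525, 0.0983]
tool_rot: [180.0, 0.1, 173.5]
force: [1.0, -0.3, -0.3]
grip_width: 0.0002
grasp_force: 0.0
top red [160. 163.] [0.0063 0.2338 0.1637]
top red [231. 188.] [-0.0409  0.0677  0.2553]
top red [259. 199.] [-0.0564  0.0126  0.2664]
yel 302 [-0.02344988  0.03338936] [-0.018473    0.11413733] width 0.0137
yel 120 [-0.03907866  0.08161131] [-0.036407    0.11200171] width 0.0139
yel 286 [-0.03032951 -0.07934243] [-0.02642532 -0.00477249] width 0.0139
yel 97 [-0.0429811   0.03349126] [-0.0392808   0.05969466] width 0.0146
yel 274 [-0.04789549 -0.07332164] [-0.04409612  0.00441634] width 0.014
side red [307. 181.] [-0.0527  0.0153  0.26  ]
side red [370. 275.] [0.0171 0.2445 0.1577]
```

```bash
python3 -m jog '[{"dp":[-0.5,0,0],"twist":0,"fingers":0},{"dp":[-0.9,0,0],"twist":0,"fingers":0},{"dp":[-1.2,0,0],"twist":0,"fingers":0},{"dp":[-1.4,0,0],"twist":0,"fingers":0},{"dp":[-1.4,0,0],"twist":0,"fingers":0}]'
python3 look.py 6
```

```text
time_s: 9.98
tool_pos: [0.5654, -0.0546, 0.0981]
tool_rot: [180.0, 0.0, 173.5]
force: [-1.1, -0.7, -0.2]
grip_width: 0.0004
grasp_force: 0.4
top red [160. 163.] [0.0064 0.2341 0.1633]
top red [232. 187.] [-0.0385  0.0661  0.255 ]
top red [259. 199.] [-0.0564  0.0125  0.2663]
yel 296 [-0.01892984  0.03328245] [-0.0184892   0.11036392] width 0.0137
yel 276 [-0.01952713 -0.00468582] [-0.01936046 -0.0749075 ] width 0.0139
yel 117 [-0.03707563  0.07989865] [-0.03637809  0.1103491 ] width 0.0134
yel 90 [-0.04066228  0.05854494] [-0.03293122  0.03349534] width 0.0167
yel 249 [-0.0374892  -0.07294688] [-0.03642091 -0.00478587] width 0.0136
side red [307. 181.] [-0.0517  0.0156  0.2602]
side red [370. 275.] [0.017  0.2443 0.1572]
```

```bash
python3 -m jog '[{"dp":[-0.2,0,0],"twist":0,"fingers":0},{"dp":[-0.35,0,0],"twist":0,"fingers":0},{"dp":[-0.35,0,0],"twist":0,"fingers":0}]'
```

```text
time_s: 10.45
tool_pos: [0.5663, -0.0546, 0.0983]
tool_rot: [180.0, -0.3, 173.5]
force: [-10.1, 0.3, 5.9]
grip_width: 0.0007
grasp_force: 5.1
```

The pair is on its stop with 10 N of press. I'll back off, go up, and move over in front of the keeper tab.

```bash
python3 -m jog '[{"dp":[3,0,0],"twist":0,"fingers":0},{"dp":[6,0,0],"twist":0,"fingers":0},{"dp":[6,0,-5],"twist":0,"fingers":0},{"dp":[6,0,-10],"twist":0,"fingers":0},{"dp":[6,2,-15],"twist":0,"fingers":0},{"dp":[6,6,-17.5],"twist":0,"fingers":0},{"dp":[6,11.5,-17.5],"twist":0,"fingers":0},{"dp":[6,11.5,-17.5],"twist":0,"fingers":0}]'
python3 look.py 7
python3 - <<'E'
from h import *
c=dict(np.load("side7.npz"));W=cloud(c);d=W-[.661,.044,0]
sx=d[...,0]*.9934-d[...,1]*.115;sy=d[...,0]*.115+d[...,1]*.9934;Z=W[...,2]
b=(np.array(c["pixels"]).max(-1)<60)&(abs(sx+.14)<.06)&(abs(sy-.012)<.1)&(Z>.25)&(Z<.45)
for z in np.arange(.28,.42,.02):
    k=b&(Z>z)&(Z<z+.02);print(round(z,2),k.sum(),np.percentile(sx[k],[5,95]).round(3) if k.sum()>3 else"",np.percentile(sy[k],[5,95]).round(3) if k.sum()>3 else"")
E
```

```text
time_s: 11.45
tool_pos: [0.5223, 0.0724, 0.2733]
tool_rot: [179.9, 0.0, 174.0]
force: [1.3, -1.2, 1.0]
grip_width: 0.0006
grasp_force: 0.0
top red [160. 163.] [0.0065 0.2343 0.1636]
top red [232. 186.] [-0.0368  0.0668  0.2558]
top red [261. 195.] [-0.0478  0.0084  0.2607]
yel 297 [-0.01858567  0.11071035] [-0.01837886  0.03248287] width 0.0136
yel 306 [-0.01880166 -0.08202205] [-0.01852603 -0.00452302] width 0.0137
yel 122 [-0.03729717  0.07791938] [-0.0366633   0.11017745] width 0.0138
yel 89 [-0.03888837  0.05713176] [-0.03485321  0.03342499] width 0.0147
yel 398 [-0.03658834 -0.1051014 ] [-0.03656579 -0.00460149] width 0.0139
side red [307. 182.] [-0.0506  0.0164  0.2602]
side red [370. 275.] [0.0166 0.2441 0.1574]
0.28 0  
0.3 59 [-0.146 -0.129] [0.006 0.021]
0.32 78 [-0.145 -0.129] [0.004 0.024]
0.34 107 [-0.142 -0.128] [0.001 0.028]
0.36 142 [-0.17  -0.103] [-0.069  0.099]
0.38 453 [-0.164 -0.102] [-0.069  0.104]
0.4 751 [-0.162 -0.103] [-0.074  0.106]
```

View pics/c7.png

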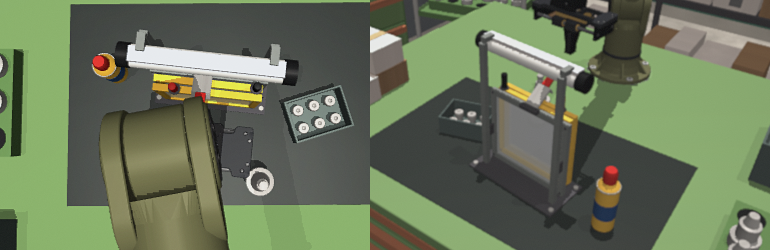

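Both leaves now lie flat, with plane centres at -18.5 and -36.6 mm, and the hand is measured at station (-138, 14, 300). I'll go forward and press the tab down.

```bash
python3 -m jog '[{"dp":[-3,0,0],"twist":0,"fingers":0},{"dp":[-5.5,0,0],"twist":0,"fingers":0},{"dp":[-6.5,0,0],"twist":0,"fingers":0},{"dp":[-6.5,0,0],"twist":0,"fingers":0},{"dp":[-6.5,0,1],"twist":0,"fingers":0},{"dp":[-6.5,0,2],"twist":0,"fingers":0},{"dp":[-6.5,0,3],"twist":0,"fingers":0},{"dp":[-6.5,0,3.5],"twist":0,"fingers":0}]'
python3 -m jog '[{"dp":[0.1,0,0.8],"twist":0,"fingers":0},{"dp":[0.2,0,1.6],"twist":0,"fingers":0},{"dp":[0.3,0,2.3],"twist":0,"fingers":0},{"dp":[0.3,0,3],"twist":0,"fingers":0},{"dp":[0.3,0,3.4],"twist":0,"fingers":0},{"dp":[0.3,0,3.4],"twist":0,"fingers":0}]'
python3 look.py 8
```

```text
time_s: 12.55
tool_pos: [0.5858, 0.0588, 0.2373]
tool_rot: [180.0, -0.1, 173.5]
force: [-0.8, -0.5, 1.0]
grip_width: 0.0004
grasp_force: 0.7
time_s: 13.3
tool_pos: [0.5837, 0.0589, 0.2038]
tool_rot: [-180.0, -0.0, 173.5]
force: [0.8, 0.6, 0.4]
grip_width: 0.0005
grasp_force: 0.0
top red [160. 163.] [0.0062 0.234  0.1634]
yel 144 [-0.01835346 -0.08164865] [-0.01797074 -0.04274029] width 0.0136
yel 32 [-0.04293576 -0.10163021] [-0.02744474 -0.1019172 ] width 0.0071
side red [310. 191.] [-0.0634  0.0183  0.2297]
side red [370. 275.] [0.0169 0.2441 0.1576]
```

```bash
python3 -m jog '[{"dp":[0,0,0.3],"twist":0,"fingers":0},{"dp":[0,0,0.5],"twist":0,"fingers":0},{"dp":[0,0,0.5],"twist":0,"fingers":0}]'; python3 -m jog '[{"dp":[0,0,0.2],"twist":0,"fingers":0},{"dp":[0,0,0.3],"twist":0,"fingers":0},{"dp":[0,0,0.3],"twist":0,"fingers":0}]'
```

```text
time_s: 13.78
tool_pos: [0.5836, 0.0589, 0.199]
tool_rot: [-180.0, -0.0, 173.5]
force: [0.8, 0.5, 0.6]
grip_width: 0.0002
grasp_force: 0.0
time_s: 14.15
tool_pos: [0.5836, 0.059, 0.196]
tool_rot: [-180.0, -0.0, 173.5]
force: [0.7, 0.1, -0.0]
grip_width: 0.0004
grasp_force: 0.0
```

```bash
python3 look.py 9 | grep side; python3 - <<'E'
from h import *
p=cv2.imread("pics/side9.png")[120:270,250:400]
cv2.imwrite("pics/s9z.png",cv2.resize(p,None,fx=4,fy=4,interpolation=cv2.INTER_CUBIC))
E
```

```text
side red [310. 193.] [-0.0646  0.0192  0.2233]
side red [370. 275.] [0.0172 0.244  0.1568]
```

View pics/s9z.png

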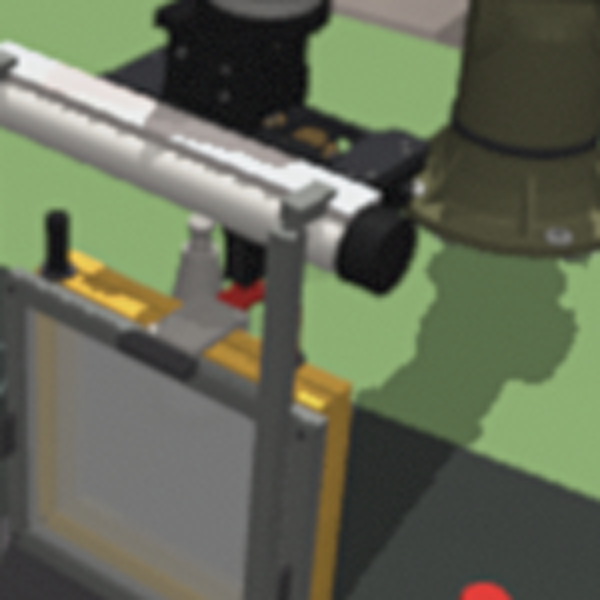

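The tab at (240,293) in the zoom is under the finger and nearly level. I'll press on to the stop.

```bash
python3 -m jog '[{"dp":[0,0,0.2],"twist":0,"fingers":0},{"dp":[0,0,0.2],"twist":0,"fingers":0},{"dp":[0,0,0.4],"twist":0,"fingers":0},{"dp":[0,0,0.4],"twist":0,"fingers":0}]'
```

```text
time_s: 14.75
tool_pos: [0.5837, 0.0589, 0.1937]
tool_rot: [180.0, 0.0, 173.5]
force: [-2.9, -0.1, 8.0]
grip_width: 0.0007
grasp_force: 3.7
```

```bash
python3 -m jog '[{"dp":[0,0,0.2],"twist":0,"fingers":0},{"dp":[0,0,0.2],"twist":0,"fingers":0}]'; python3 -m jog '[{"dp":[0,0,-1.5],"twist":0,"fingers":0},{"dp":[1,0,-4],"twist":0,"fingers":0},{"dp":[4,0,-6],"twist":0,"fingers":0},{"dp":[8,0,-7],"twist":0,"fingers":0},{"dp":[12,2,-7],"twist":0,"fingers":0},{"dp":[13,7,-7],"twist":0,"fingers":0},{"dp":[13,12,-7],"twist":0,"fingers":0},{"dp":[13,12,-7],"twist":0,"fingers":0}]'
python3 -m jog '[{"dp":[0,5,0],"twist":0,"fingers":0},{"dp":[0,10,0],"twist":0,"fingers":0},{"dp":[0,15,0],"twist":0,"fingers":0},{"dp":[0,15,0],"twist":0,"fingers":0}]'
python3 look.py 10; python3 - <<'E'
from h import *
a=cv2.resize(cv2.imread("pics/top10.png")[110:300,130:430],None,fx=1.6,fy=1.6);b=cv2.resize(cv2.imread("pics/side10.png")[130:320,230:400],None,fx=1.6,fy=1.6)
cv2.imwrite("pics/c10z.png",np.hstack([a,b]))
c=dict(np.load("top10.npz"));W=cloud(c);d=W-[.661,.044,0]
sx=d[...,0]*.9934-d[...,1]*.115;sy=d[...,0]*.115+d[...,1]*.9934;Z=W[...,2]
for x in np.arange(-.09,-.02,.01):
    k=(abs(sy-.012)<.007)&(abs(sx-x)<.004)&(Z>.1)&(Z<.3);print(round(x,3),k.sum(),np.median(Z[k]).round(4) if k.any() else "")
E
```

```text
time_s: 15.0
tool_pos: [0.5838, 0.059, 0.1933]
tool_rot: [179.9, 0.1, 173.5]
force: [-5.7, -0.4, 14.6]
grip_width: 0.0006
grasp_force: 7.1
time_s: 16.0
tool_pos: [0.4671, 0.1975, 0.2598]
tool_rot: [180.0, -0.0, 173.9]
force: [-0.4, -0.7, -1.1]
grip_width: 0.0003
grasp_force: 0.0
time_s: 16.5
tool_pos: [0.484, 0.3455, 0.2589]
tool_rot: [-180.0, -0.1, 173.8]
force: [-0.3, -0.1, -0.9]
grip_width: 0.0006
grasp_force: 0.0
top red [160. 163.] [0.0061 0.234  0.1637]
top red [232. 187.] [-0.0382  0.066   0.255 ]
top red [260. 207.] [-0.0678  0.0118  0.223 ]
yel 299 [-0.01854762  0.11030132] [-0.01853132  0.03179949] width 0.0137
yel 304 [-0.01879516 -0.08201786] [-0.01857156 -0.0055916 ] width 0.0139
yel 120 [-0.0372085   0.07777279] [-0.03651971  0.11021549] width 0.014
yel 98 [-0.04059057  0.05706407] [-0.0333545   0.03128643] width 0.016
yel 392 [-0.03669262 -0.00570856] [-0.03639818 -0.10518165] width 0.0139
side red [311. 193.] [-0.0656  0.0173  0.2217]
side red [370. 275.] [0.0167 0.2439 0.1571]
-0.09 0 
-0.08 26 0.2229
-0.07 30 0.2232
-0.06 29 0.2234
-0.05 29 0.2212
-0.04 30 0.2214
-0.03 29 0.2207
```

View pics/c10z.png

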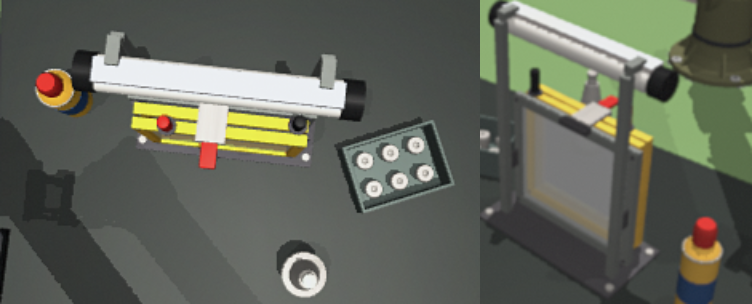

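The leaves are folded parallel under the lamp, and the keeper is level over them with its tab at (208,155), at a constant 0.221–0.223 m. The can (62,90), the bin (395,168) and the toolholder (302,275) stand as before, and the hand is clear.

```bash
python3 -c "
from cell import env
print(env.sign_off())"
```

```text
the job is handed in; nothing more can be done
None
```

The chip screen is put away and handed in: both leaves are folded flat against the fixed leaf and the keeper is level over all three, with no contact seen on the lamp and the toolholder, can and bin left standing (16.5 s on the robot clock; the verdict was not shown).

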